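Open the ratchet clamp on a soap mould

TASK

The soap in the wooden loaf mould has set, so open the quick clamp round it: press the red release lever down with the fingertips and, keeping it pressed, push the sliding jaw by its lug back along the bar until it meets the stop at the bar's end. Then let the lever spring up and move clear. Do not force the clamp, leave the mould standing where it is and disturb nothing around it.

Things in the scene. Friction and masses are not known exactly. Their poses are not given: they have to be found in the camera images.
- clamp: Bar clamp on a plywood board 130 x 440 x 18 mm, fast to the table. Origin: centre of the board's underside, at table height; y runs along the steel bar towards the end stop (the way the jaw opens), x across it, z up. Bar and wooden bearers reach 42 mm above the table, the end stop 48 mm. A saw-tooth rack of 7 mm pitch is on the bar. Where on the bar mould and jaws start differs from run to run.
- release (a joint): Red release lever, rad: 0 to 0.15 at rest (pawl in the rack), free above 0.2, end of travel 0.45. Pressing the pad down increases it; a spring brings it back. Pivot pin across the bar, 45 mm from the pad's middle towards +y and 31 mm lower. At the pad's middle 7 to 10 mm down and about 3 N free it, 5 N reach the end of travel; beside the lug half that travel and up to 9 N.
- release_pad (a point): Middle of the top of the red ribbed pad of the release lever, about 79 mm above the table at rest; moves and tilts with the lever. Pad 34 mm in the clamp's x by 46 mm in its y. Nothing stands at its sides in x above 60 mm; in y the jaw plate's back is 25 mm to -y, and the lug's face 25 mm to +y.
- push_face (a point): Middle of the upright front face (it looks to the clamp's -y) of the dark blue push lug on the sliding jaw, about 99 mm above the table. Face 44 mm wide, from 84 to 113 mm above the table; the lug slopes down behind it. Moves with the jaw.
- mould: Wooden loaf mould 190 x 84 x 75 mm, 0.6 to 1.2 kg, with a cream soap loaf in it, loose, standing on the bearers (underside 42 mm, rim 117 mm above the table) between the two jaws, its long side (x) across the bar. Origin: centre of its underside.
- petal_jar: Glass jar of dried petals, 72 mm across, 93 mm high; origin at the centre of its foot. Bystander.
- amber_bottle: Dark amber bottle with black cap, 45 mm across, 104 mm high; origin at the centre of its foot. Bystander.
- spatula: Green silicone spatula lying on the table, 258 x 50 x 9 mm, along its x; origin at the centre of its underside. Bystander.
- scoop: Orange dosing scoop lying on the table, 131 x 55 x 24 mm, along its x; origin at the centre of its underside. Bystander.
- jaw: Sliding jaw on the bar. Origin: at table height below its gripping face; axes as the clamp's. Its y in the clamp's frame is -0.035 to 0.02 at the start and 0.077 at the end stop. 3 N of friction. The ratchet blocks +y, after up to 7 mm of play, unless the lever is pressed; it stays where left. Jaw plate y 0 to 18 mm (62 mm wide, top at 115 mm), then a 50 mm gap over the lever, then the push lug.
Things that resemble listed ones, but are neither listed nor needed, are in the scene too. What is shaped like the mould but yellow is not meant.

How it is judged:
On the way, in this order (a step that is already met when the one before it is completed fails the run):
1. the release lever is pressed until its pawl is free of the rack (value of joint release above 0.2 rad), for 0.1 s.
2. the jaw is pushed back to the end stop (y of push_face in the frame of clamp above 0.139 m), for 0.1 s.
At the end, for the whole second after the job is handed in: The sliding jaw stands within 6 mm of the end stop, the release lever has sprung back (below 0.18 rad), and the mould stands upright and at rest within 12 mm of where it stood (y of push_face in the frame of clamp above 0.139 m and value of joint release below 0.18 rad and distance of mould from where it was at the start of the episode below 0.012 m and angle between mould's own z axis and vertical below 0.05 rad and linear speed of mould below 0.02 m/s); the robot touches nothing.
It fails at once if the mould is lifted (10 mm), tipped or shoved (20 mm) (distance of mould from where it was at the start of the episode above 0.02 m or angle between mould's own z axis and vertical above 0.15 rad or height (world z) of mould above 0.052 m).
It fails at once if the clamp is forced (more than 60 N between fingers and sliding jaw) (contact force between the fingers and jaw above 60 N).
It fails at once if the petal jar, amber bottle, spatula or scoop is lifted or moved more than 20 mm (distance of any of petal_jar, amber_bottle, spatula, scoop from where it was at the start of the episode above 0.02 m).
It also fails if it takes over 35 s, if anything falls off the work surface, if the arm or the gripper's body presses on something with over 40 N, if the wrist force passes 120 N, or if a joint passes its speed limit or range.

ROBOT

A 6-joint arm with a two-finger parallel gripper is mounted at the origin on a cart in front of the work surface, level with it; the furniture and walls round the work are solid. World frame = base frame: x ahead of the robot, y to its left, z up, the work surface at z = 0. Lengths are in m, angles in rad, forces in N, time in s.
With the tool pointing down it reaches from about 0.35 to 0.8 m from the base axis. Payload 7.3 kg.
Tool frame: the origin (TCP) lies midway between the tips of the shut fingers; the grasp point (between the pads) lies 19 mm behind it; z points along the fingers, y is the line along which they close (so a half turn about z gives the same grasp; the last joint's range is limited). The gripper opens to 85 mm and grips with 20 to 120 N. Pads are 22 mm wide; open, the fingers measure 114 mm over their backs; the gripper's body (76 mm by 85 mm) begins 54 mm behind the grasp point. The pads swing forward as they close: fully open they stand 13 mm farther back than shut.
Start: joints at [-1.394, 0.342, 1.524, -0, 1.275, -0.146], TCP at [0.167, -0.498, 0.231] pointing down, gripper open.
Joint ranges: [-2.53, 2.53], [-0.77, 2.02], [0.04, 2.7], [-1, 4.14], [0.28, 2.66], [-3.11, 3.11]. Speed limits (rad/s): [2.57, 2.57, 3.14, 3.14, 3.14, 3.14].

INTERFACE

Orientations are given as [roll, pitch, yaw] about the fixed x, y, z axes, in that order (R = Rz(yaw) Ry(pitch) Rx(roll)).
In Python, from plant import r gives the robot as it stands. The module is installed in compiled form; this text tells all that it offers.
- The arm moves only by the shell command python3 -m creep 'ROWS' [FORCE]. ROWS is JSON, a list of rows, each an object with "gripper": the opening, from -1 (shut) to 1 (fully open); "dp": the shift along the tool's x, y, z in cm, a list of three; "rot": the turn, a rotation vector about the tool's x, y, z in rad, a list of three. In form: [{"gripper": gripper, "dp": [dx, dy, dz], "rot": [rx, ry, rz]}, ...]. A call has 1 to 20 rows; each row shifts and turns the commanded pose from where the row before left it, along the tool's axes as they then stand; what a row does not reach is not made up. A row lasts 1/8 s, in which the tool goes at most 62.5 mm and 10.7 degrees, less where a joint would pass 70% of its speed; a pose out of reach is approached as far as the arm can. A call with a gripper value outside its range is refused whole. The fingers move at their own pace and stop on an object; FORCE is the grip in N (left out, the last holds). Time passes only in rows, so rows that do not move let the fingers close. It gives the time, the measured TCP pose, the force, the opening and the grip force at its end, in the units of the state.
- r.state(): the state, without advancing time (a new reading comes with each control period).
- r.grab_frame(name): name is "side" or "top"; returns (picture, depth): 420x560x3 uint8, red, green, blue; 420x560 float32, m along the optical axis (not along the pixel's ray), 0 where there is no reading.
- r.camera_params(name): a dict with "fx", "fy", "cx", "cy" (pixels), "k1" (the pictures are not rectified: a ray, as slopes to the right and down, at radius r is drawn at 1 + k1 r^2 times it, then the intrinsics apply), "rvec" (rotation vector, rad) and "tvec" (3), from world to camera coordinates, as OpenCV has them. Camera axes: x right, y down, z forward; pixel columns grow to the right and rows downward; lengths in m; the calibration is good to about 2 mm. A picture is of the moment at which its call begins. camera_params takes no time and is no camera call.
- r.sign_off(): hands the job in; it is judged then, once.
The state is a dict: "t": time; "qpos": joint angles; "joint_velocities": joint speeds; "joint_efforts": joint torques, N m; "tool_pos": TCP position; "eef_rot": TCP orientation; "force": force on the tool from outside, world axes, zero at the start; "torque": the same for the moment, N m; "width": opening from 0.0 (shut) to 1.0 (fully open); "gripper_force": force on a finger pad.
Only numpy, scipy, OpenCV 4.12 (cv2) and the standard library are available. Lean on these libraries where they do the work, as an engineer would, in place of code of your own. Each camera call takes 0.05 s, during which the arm holds its last target. There are 200 camera calls.

## Working session

There is one attempt and no reset: what is moved stays moved. The work goes in short steps, Python scripts to look and compute and a shell command to move; the robot and the scene stay as the last step left them, time stands still between calls to the robot, and variables do not carry over. Pictures are saved under pics/ and viewed, at most 10 in all, crops included, and the job is handed in when it is done.

```bash
mkdir -p pics; cat > h.py <<'E'
import numpy as np, cv2
from plant import r
def grab(n):
    p,d=r.grab_frame(n); np.savez(f'{n}.npz',p=p,d=d); return p,d
def world(n,u,v,d=None,w=2):
    c=r.camera_params(n); 
    if d is None:
        D=np.load(f'{n}.npz')['d'][int(v)-w:int(v)+w+1,int(u)-w:int(u)+w+1]; d=np.median(D[D>0])
    x,y=(u-c['cx'])/c['fx'],(v-c['cy'])/c['fy']; a,b=x,y
    for _ in range(20):
        k=1+c['k1']*(a*a+b*b); a,b=x/k,y/k
    R=cv2.Rodrigues(np.array(c['rvec'],float))[0]
    return R.T@(np.array([a*d,b*d,d])-np.array(c['tvec']).ravel())
E
python3 - <<'E'
from h import *
for n in('top','side'):
    p,d=grab(n); cv2.imwrite(f'pics/{n}0.png',p[:,:,::-1])
print(r.state())
E
```

```text
{'t': 0.1, 'qpos': array([-1.39400051e+00,  3.42701078e-01,  1.52489506e+00,  1.44530033e-05,
        1.27541082e+00, -1.45999095e-01]), 'joint_velocities': array([ 1.03269710e-04, -1.29451967e-03, -2.70863888e-03, -3.37358216e-05,
        1.78135939e-04,  4.82627554e-05]), 'joint_efforts': array([ 2.35785687e-03, -4.34445119e+01, -2.46492577e+01, -1.21549247e-04,
        4.62925484e-03,  2.73108277e-06]), 'tool_pos': array([ 0.16650362, -0.49753093,  0.23067975]), 'eef_rot': array([-3.14019541e+00, -2.19428139e-04,  3.22790544e-01]), 'force': array([ 0.68807831,  0.25034243, -0.47621073]), 'torque': array([ 0.01839461,  0.03658266, -0.02628537]), 'gripper_force': 0.0, 'width': 1.0021019045841464}
```

View pics/top0.png

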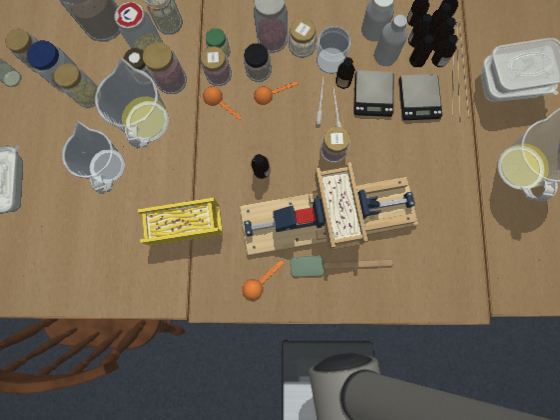

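View pics/side0.png

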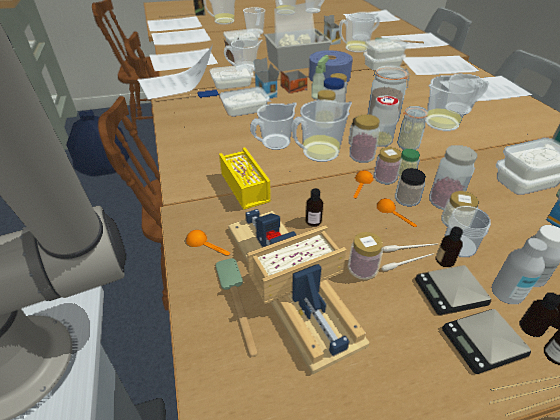

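The top view shows the clamp from (245,228) to (412,203). The red pad is at (305,215), the dark blue lug at (285,217), the cream mould at (340,205) and the end stop at (249,229). Possible mix-ups:
- The yellow mould at (180,220) is not meant.
- The fixed jaw at (370,203) is blue too, but it is not the lug.
- The red-topped jar at (130,15) is not the lever.

I choose the pad at (305,215) and the lug at (285,217), and will check them in a close crop.

```bash
python3 - <<'E'
from h import *
p=np.load('top.npz')['p'][180:270,235:355]
cv2.imwrite('pics/crop.png',cv2.resize(p[:,:,::-1],None,fx=6.6,fy=6.6,interpolation=cv2.INTER_CUBIC))
for n,u,v in [('pad',305,215),('lug',285,217),('lugL',276,219),('stop',249,229),('rim1',330,206),('jar',336,148),('bot',261,166),('spat',307,266),('scoop',253,289)]:
    print(n,world('top',u,v,w=1).round(4))
# board outline fit: points with z in 12..24mm
d=np.load('top.npz')['d']; P=np.array([[*world('top',u,v,d[v,u]),u,v] for v in range(170,270) for u in range(230,425) if d[v,u]>0])
b=P[(P[:,2]>.012)&(P[:,2]<.035)]
m=np.zeros(d.shape,np.uint8)
for q in b: m[int(q[4]),int(q[3])]=1
n,l,s,c=cv2.connectedComponentsWithStats(m); print(s[s[:,4]>30])
k=b[(b[:,1]>-.35)]
print(cv2.minAreaRect((b[:,:2]*1000).astype(np.float32)))
# red pixels, top surface
pp=np.load('top.npz')['p'].astype(int); red=(pp[...,0]>120)&(pp[...,1]<60)&(pp[...,2]<60)
R=np.array([q for q in P if red[int(q[4]),int(q[3])]]); print('red',len(R),np.median(R[:,:3],0),R[:,:3].min(0),R[:,:3].max(0))
B=P[(P[:,2]>.105)&(P[:,2]<.125)]; print('rimrect',cv2.minAreaRect((B[:,:2]*1000).astype(np.float32)))
E
```

```text
pad [0.5505 0.105  0.079 ]
lug [0.541  0.1526 0.1067]
lugL [0.5388 0.1742 0.0915]
stop [0.521  0.2427 0.0479]
rim1 [0.5671 0.0472 0.1062]
jar [0.7142 0.0286 0.0924]
bot [0.6725 0.2123 0.0819]
spat [0.4323 0.0987 0.0103]
scoop [0.375  0.2326 0.0244]Traceback (most recent call last):
  File "<stdin>", line 7, in <module>
  File "h.py", line 6, in world
    c=r.camera_params(n);
ValueError: time passes only in moves, steps and waits
```

View pics/crop.png

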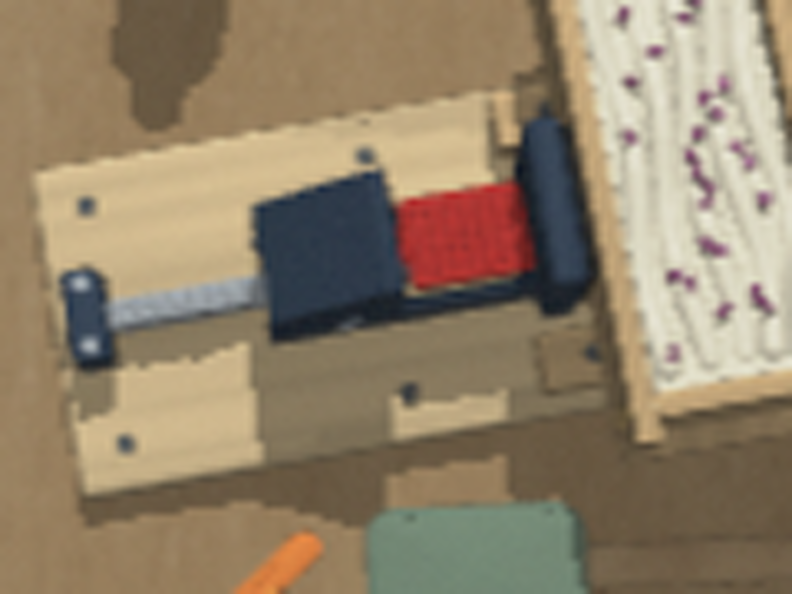

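The crop confirms it: red ribbed pad centred at crop (468,236), the lug's front top edge from (380,172) to (405,293), and the jaw plate from (530,120) to (570,305). The board's left corners are at (38,175) and (82,493).

```bash
python3 - <<'E'
from h import *
c=r.camera_params('top'); R=cv2.Rodrigues(np.array(c['rvec'],float))[0]; t=np.array(c['tvec']).ravel()
K=np.array([[c['fx'],0,c['cx']],[0,c['fy'],c['cy']],[0,0,1.]])
o=-R.T@t
def atz(u,v,z):
    a=cv2.undistortPoints(np.array([[[u,v]]],float),K,np.array([c['k1'],0,0,0.])).ravel()
    g=R.T@np.array([a[0],a[1],1]); return o+g*(z-o[2])/g[2]
f=lambda x,y,z: atz(235+x/6.6-.4,180+y/6.6-.4,z)
for n,q in dict(bTL=f(38,175,.018),bBL=f(82,493,.018),bTR=atz(407,179,.018),bBR=atz(416,219,.018),lugA=f(380,172,.113),lugB=f(405,293,.113),padc=f(468,236,.079),p1=f(398,200,.079),p2=f(522,182,.079),p3=f(540,270,.079),p4=f(412,290,.079),stop=f(88,318,.048),pl1=f(527,120,.115),pl2=f(550,308,.115)).items(): print(n,q.round(4))
E
```

```text
bTL [0.5847 0.2694 0.018 ]
bBL [0.4609 0.2497 0.018 ]
bTR [ 0.6554 -0.161   0.018 ]
bBR [ 0.5506 -0.1781  0.018 ]
lugA [0.5667 0.1358 0.113 ]
lugB [0.5234 0.1271 0.113 ]
padc [0.5496 0.1038 0.079 ]
p1 [0.563  0.1292 0.079 ]
p2 [0.5696 0.0839 0.079 ]
p3 [0.5371 0.0778 0.079 ]
p4 [0.5298 0.1242 0.079 ]
stop [0.524  0.2454 0.048 ]
pl1 [0.5849 0.0839 0.115 ]
pl2 [0.5178 0.0766 0.115 ]
```

```bash
python3 -m creep '[{"gripper":-1,"dp":[1.5,-1.25,0],"rot":[0,0,0]},{"gripper":-1,"dp":[3.4,-2.8,0],"rot":[0,0,0]},{"gripper":-1,"dp":[3.5,-2.9,0],"rot":[0,0,0]},{"gripper":-1,"dp":[3.5,-2.9,0],"rot":[0,0,0]},{"gripper":-1,"dp":[3.5,-2.9,0],"rot":[0,0,0]},{"gripper":-1,"dp":[3.5,-2.9,0],"rot":[0,0,0]},{"gripper":-1,"dp":[3.5,-2.9,0],"rot":[0,0,0]},{"gripper":-1,"dp":[3.5,-2.9,0],"rot":[0,0,0]},{"gripper":-1,"dp":[3.5,-2.9,0],"rot":[0,0,0]},{"gripper":-1,"dp":[3.5,-2.9,0],"rot":[0,0,0]},{"gripper":-1,"dp":[3.5,-2.9,0],"rot":[0,0,0]},{"gripper":-1,"dp":[3.5,-2.9,0],"rot":[0,0,0]},{"gripper":-1,"dp":[3.5,-2.9,0],"rot":[0,0,0]},{"gripper":-1,"dp":[3.5,-2.9,0],"rot":[0,0,0]},{"gripper":-1,"dp":[3.5,-2.9,0],"rot":[0,0,0]},{"gripper":-1,"dp":[3.5,-2.9,0],"rot":[0,0,0]},{"gripper":-1,"dp":[1.5,-1.2,0],"rot":[0,0,0]}]' && python3 -m creep '[{"gripper":-1,"dp":[0,0,0],"rot":[0,0,-0.1765]},{"gripper":-1,"dp":[0,0,0],"rot":[0,0,-0.1765]},{"gripper":-1,"dp":[0,0,0],"rot":[0,0,-0.1765]},{"gripper":-1,"dp":[0,0,0],"rot":[0,0,-0.1765]},{"gripper":-1,"dp":[0,0,0],"rot":[0,0,-0.1765]},{"gripper":-1,"dp":[0,0,0],"rot":[0,0,-0.1765]},{"gripper":-1,"dp":[0,0,0],"rot":[0,0,-0.1765]},{"gripper":-1,"dp":[0,0,0],"rot":[0,0,-0.1765]},{"gripper":-1,"dp":[0,0,0],"rot":[0,0,0]}]'; python3 -c "
from plant import r
s=r.state();print(s['qpos'])"
```

```text
t: 2.22
tool_pos: [0.5461, 0.1157, 0.2309]
eef_rot: [-3.141, 0.001, 0.325]
force: [-0.3, -0.5, 0.2]
width: 0.003
gripper_force: 0.0
t: 3.35
tool_pos: [0.5456, 0.1134, 0.2312]
eef_rot: [-3.141, -0.0, 1.734]
force: [0.2, -0.7, 0.0]
width: 0.001
gripper_force: 0.0
[ 6.73681023e-02  4.01768172e-01  1.43348482e+00  1.20695795e-04
  1.30702608e+00 -9.56390455e-02]
```

```bash
python3 -m creep '[{"gripper":-1,"dp":[0,0.26,1.5],"rot":[0,0,0]},{"gripper":-1,"dp":[0,0,2.5],"rot":[0,0,0]},{"gripper":-1,"dp":[0,0,2.5],"rot":[0,0,0]},{"gripper":-1,"dp":[0,0,2.5],"rot":[0,0,0]},{"gripper":-1,"dp":[0,0,2],"rot":[0,0,0]},{"gripper":-1,"dp":[0,0,1.5],"rot":[0,0,0]},{"gripper":-1,"dp":[0,0,1],"rot":[0,0,0]},{"gripper":-1,"dp":[0,0,0],"rot":[0,0,0]}]'; python3 - <<'E'
from h import *
a,_=grab('top'); b,_=grab('side')
s=lambda p:cv2.resize(p[:,:,::-1],(400,400),interpolation=cv2.INTER_CUBIC)
cv2.imwrite('pics/c2.png',np.hstack([s(a[170:260,240:330]),s(b[190:280,220:310])]))
E
```

```text
t: 4.35
tool_pos: [0.5487, 0.1131, 0.0956]
eef_rot: [-3.14, -0.0, 1.734]
force: [0.6, -0.1, 0.5]
width: 0.003
gripper_force: 0.0
```

View pics/c2.png

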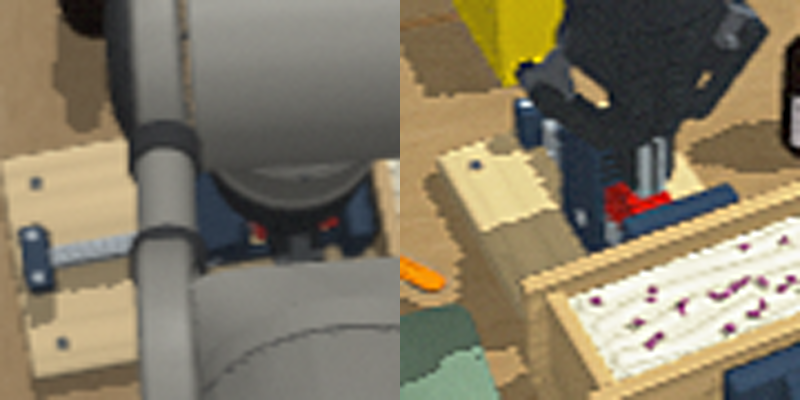

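The left half (top view) is mostly hidden by the arm, but red pad shows on both sides of the fingers at (260,232) and (335,222). In the right half (side view) the fingertips are over the red pad at (650,190), between the plate and the lug. I'll go down and feel for contact.

```bash
python3 -m creep '[{"gripper":-1,"dp":[0,0,0.8],"rot":[0,0,0]},{"gripper":-1,"dp":[0,0,0.6],"rot":[0,0,0]},{"gripper":-1,"dp":[0,0,0],"rot":[0,0,0]}]'
for i in 1 ; do python3 -m creep '[{"gripper":-1,"dp":[0,0,0.25],"rot":[0,0,0]},{"gripper":-1,"dp":[0,0,0],"rot":[0,0,0]}]'; python3 -m creep '[{"gripper":-1,"dp":[0,0,0.25],"rot":[0,0,0]},{"gripper":-1,"dp":[0,0,0],"rot":[0,0,0]}]'; done
```

```text
t: 4.82
tool_pos: [0.5487, 0.113, 0.0817]
eef_rot: [-3.14, -0.0, 1.735]
force: [-0.7, 0.1, -0.7]
width: 0.001
gripper_force: 0.0
t: 5.08
tool_pos: [0.549, 0.1131, 0.0797]
eef_rot: [-3.141, 0.0, 1.735]
force: [0.2, -0.7, -0.1]
width: -0.004
gripper_force: 0.0
t: 5.32
tool_pos: [0.5493, 0.113, 0.0774]
eef_rot: [3.141, 0.0, 1.735]
force: [0.4, 1.0, 2.7]
width: 0.0
gripper_force: 1.0
```

```bash
python3 -m creep '[{"gripper":-1,"dp":[0,0,0.25],"rot":[0,0,0]},{"gripper":-1,"dp":[0,0,0],"rot":[0,0,0]}]'; python3 -m creep '[{"gripper":-1,"dp":[0,0,0.25],"rot":[0,0,0]},{"gripper":-1,"dp":[0,0,0],"rot":[0,0,0]}]';python3 -m creep '[{"gripper":-1,"dp":[0.25,0,0.1],"rot":[0,0,0]},{"gripper":-1,"dp":[0.25,0,0],"rot":[0,0,0]},{"gripper":-1,"dp":[0,0,0],"rot":[0,0,0]}]'
```

```text
t: 5.58
tool_pos: [0.5494, 0.1127, 0.075]
eef_rot: [3.141, 0.001, 1.735]
force: [0.3, -3.0, 4.2]
width: 0.003
gripper_force: 2.4
t: 5.82
tool_pos: [0.5493, 0.1129, 0.0724]
eef_rot: [3.141, 0.0, 1.735]
force: [0.4, -2.8, 4.3]
width: 0.003
gripper_force: 2.5
t: 6.2
tool_pos: [0.5484, 0.1183, 0.0714]
eef_rot: [3.141, -0.0, 1.735]
force: [1.6, -2.0, 3.8]
width: -0.002
gripper_force: 2.3
```

```bash
python3 -m creep '[{"gripper":-1,"dp":[0.25,0,0],"rot":[0,0,0]},{"gripper":-1,"dp":[0.25,0,0],"rot":[0,0,0]}]'; python3 -m creep '[{"gripper":-1,"dp":[0.25,0,0],"rot":[0,0,0]},{"gripper":-1,"dp":[0.25,0,0],"rot":[0,0,0]}]'
```

```text
t: 6.45
tool_pos: [0.5475, 0.123, 0.0713]
eef_rot: [3.141, 0.0, 1.735]
force: [0.7, -3.6, 4.6]
width: -0.003
gripper_force: 2.8
t: 6.7
tool_pos: [0.5466, 0.1281, 0.0713]
eef_rot: [3.142, 0.0, 1.735]
force: [0.6, -3.0, 4.7]
width: -0.001
gripper_force: 2.8
```

```bash
python3 -m creep '[{"gripper":-1,"dp":[0.3,0,0],"rot":[0,0,0]},{"gripper":-1,"dp":[0.3,0,0],"rot":[0,0,0]},{"gripper":-1,"dp":[0.3,0,0],"rot":[0,0,0]},{"gripper":-1,"dp":[0.3,0,0],"rot":[0,0,0]},{"gripper":-1,"dp":[0.3,0,0],"rot":[0,0,0]}]'; python3 -m creep '[{"gripper":-1,"dp":[0.3,0,0],"rot":[0,0,0]},{"gripper":-1,"dp":[0.3,0,0],"rot":[0,0,0]},{"gripper":-1,"dp":[0.3,0,0],"rot":[0,0,0]},{"gripper":-1,"dp":[0.3,0,0],"rot":[0,0,0]}]';  python3 - <<'E'
from h import *
b,_=grab('side');a,_=grab('top')
s=lambda p:cv2.resize(p[:,:,::-1],(400,400),interpolation=cv2.INTER_CUBIC)
cv2.imwrite('pics/c3.png',np.hstack([s(a[170:260,240:330]),s(b[190:280,220:310])]))
E
```

```text
t: 7.32
tool_pos: [0.544, 0.1429, 0.0712]
eef_rot: [-3.141, 0.0, 1.735]
force: [-0.7, -4.0, 5.9]
width: -0.006
gripper_force: 2.8
t: 7.82
tool_pos: [0.5419, 0.1547, 0.0712]
eef_rot: [-3.141, 0.0, 1.735]
force: [-0.8, -4.1, 4.6]
width: -0.002
gripper_force: 2.8
```

View pics/c3.png

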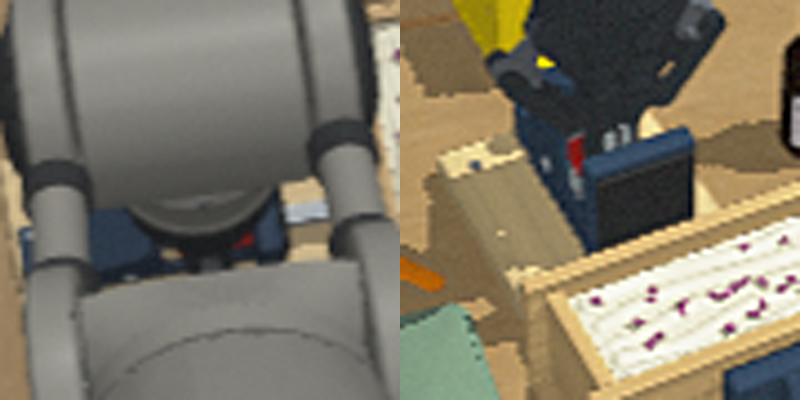

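The side view at (640,180) shows the jaw plate well clear of the mould and moving with the fingers, while the mould stays put. I'll carry on in small steps to the stop.

```bash
python3 -m creep '[{"gripper":-1,"dp":[0.3,0,0],"rot":[0,0,0]},{"gripper":-1,"dp":[0.3,0,0],"rot":[0,0,0]},{"gripper":-1,"dp":[0.2,0,0],"rot":[0,0,0]},{"gripper":-1,"dp":[0.2,0,0],"rot":[0,0,0]},{"gripper":-1,"dp":[0.2,0,0],"rot":[0,0,0]}]'; python3 -m creep '[{"gripper":-1,"dp":[0.15,0,0],"rot":[0,0,0]},{"gripper":-1,"dp":[0.15,0,0],"rot":[0,0,0]}]'; python3 -m creep '[{"gripper":-1,"dp":[0.15,0,0],"rot":[0,0,0]},{"gripper":-1,"dp":[0.15,0,0],"rot":[0,0,0]}]'
```

```text
t: 8.55
tool_pos: [0.5401, 0.166, 0.0713]
eef_rot: [-3.141, 0.001, 1.735]
force: [-3.3, -10.5, 9.3]
width: 0.004
gripper_force: 5.1
t: 8.8
tool_pos: [0.5405, 0.168, 0.072]
eef_rot: [3.14, 0.003, 1.735]
force: [-2.1, -12.5, 10.2]
width: -0.004
gripper_force: 6.5
t: 9.05
tool_pos: [0.5408, 0.1701, 0.0727]
eef_rot: [3.139, 0.004, 1.735]
force: [-1.2, -17.3, 16.4]
width: 0.001
gripper_force: 9.5
```

```bash
python3 - <<'E'
from h import *
b,_=grab('side'); np.savez('side.npz',p=b,d=_)
cv2.imwrite('pics/c4.png',cv2.resize(b[190:280,220:310,::-1],(600,600),interpolation=cv2.INTER_CUBIC))
E
```

```text
(no output)
```

View pics/c4.png

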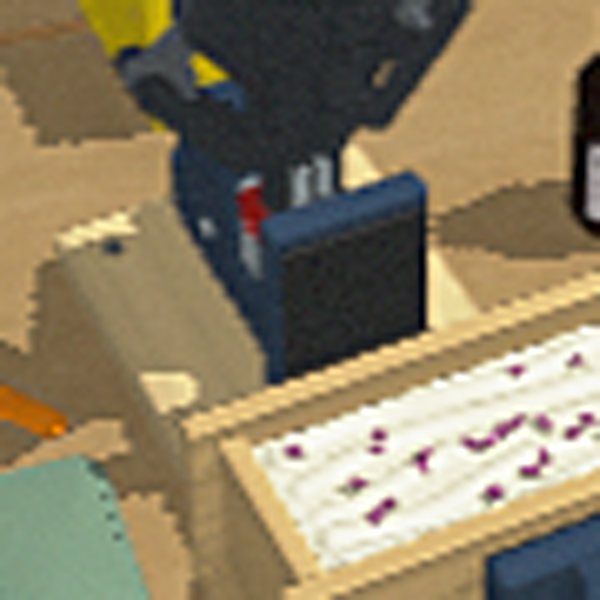

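The gripping face is at crop (355,290), which is pixel (273,233). I'll measure it against the clamp frame.

```bash
python3 - <<'E'
from h import *
y=np.array([-.1633,.9866,0]); o=np.array([.559,.0425,0])
for u,v in[(267,234),(273,233),(279,230)]:
    q=world('side',u,v,w=1); print(q.round(4),((q-o)@y).round(4))
E
```

```text
[0.5316 0.1197 0.0855] 0.0806
[0.5466 0.1226 0.0819] 0.0811
[0.5616 0.1247 0.0856] 0.0806
```

```bash
python3 -m creep '[{"gripper":-1,"dp":[0,0,-0.3],"rot":[0,0,0]},{"gripper":-1,"dp":[0,0,-0.3],"rot":[0,0,0]},{"gripper":-1,"dp":[0,0,-0.3],"rot":[0,0,0]},{"gripper":-1,"dp":[-0.3,0,-0.5],"rot":[0,0,0]},{"gripper":-1,"dp":[0,0,-1],"rot":[0,0,0]},{"gripper":-1,"dp":[0,0,-2],"rot":[0,0,0]},{"gripper":-1,"dp":[0,0,-3],"rot":[0,0,0]},{"gripper":-1,"dp":[0,0,-3],"rot":[0,0,0]},{"gripper":-1,"dp":[0,-4,-3],"rot":[0,0,0]},{"gripper":-1,"dp":[0,-5,0],"rot":[0,0,0]},{"gripper":-1,"dp":[0,-5,0],"rot":[0,0,0]},{"gripper":-1,"dp":[-5,-2,0],"rot":[0,0,0]},{"gripper":-1,"dp":[-5,0,0],"rot":[0,0,0]},{"gripper":-1,"dp":[-5,0,0],"rot":[0,0,0]},{"gripper":-1,"dp":[-5,0,0],"rot":[0,0,0]},{"gripper":-1,"dp":[-5,0,0],"rot":[0,0,0]},{"gripper":-1,"dp":[0,0,0],"rot":[0,0,0]}]'; python3 - <<'E'
from h import *
p,d=grab('top')
cv2.imwrite('pics/c5.png',cv2.resize(p[180:270,235:355,::-1],None,fx=6.6,fy=6.6,interpolation=cv2.INTER_CUBIC))
E
```

```text
t: 11.22
tool_pos: [0.4232, -0.1062, 0.2057]
eef_rot: [3.141, 0.001, 1.73]
force: [0.4, 0.7, -0.4]
width: 0.001
gripper_force: 0.0
```

View pics/c5.png

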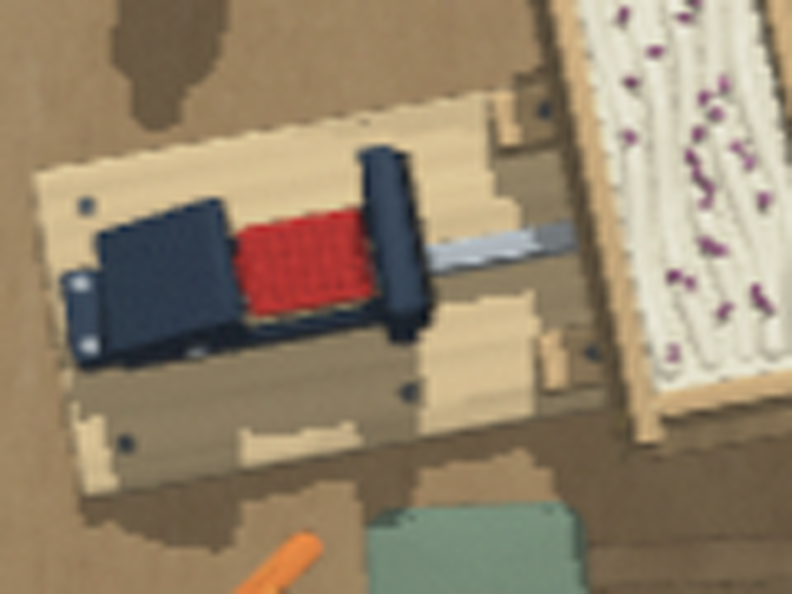

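The lug's rear edge, around (100,300), now meets the stop at (85,315). The mould is unmoved and the red pad at (305,262) is up. I'll hand the job in.

```bash
python3 - <<'E'
from h import *
print(world('top',235+305/6.6,180+262/6.6,w=1), r.sign_off())
E
```

```text
the job is handed in; nothing more can be done
[0.53923081 0.16218374 0.07835695] None
```

The clamp is open and the job is handed in: the jaw stands against the end stop, the lever has sprung back up, the mould has not visibly moved, and the arm is clear of everything.

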